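# Prop the sprung catch and take out the castor wheel

## Robot

A 6-joint arm with a two-finger parallel gripper is mounted at the origin on the work surface. World frame = base frame: x ahead of the robot, y to its left, z up, the work surface at z = 0. Lengths are in mm, angles in rad, forces in N, time in s.
With the tool pointing down it reaches from about 350 to 875 mm from the base axis. Payload 4.2 kg.
Tool frame: the origin (TCP) lies on the mounting face of the last link; the fingertips stand 173 mm ahead of it and the grasp point (between the pads) lies 155 mm ahead of it; z points along the fingers, y is the direction in which the jaws open and shut (so a half turn about z gives the same grasp; the last joint's range is limited). The gripper opens to 85 mm and grips with 20 to 120 N. Pads are 22 mm wide; open, the fingers measure 114 mm over their backs; the gripper's body (76 mm by 85 mm) begins 54 mm behind the grasp point. The pads swing forward as they close: fully open they stand 13 mm farther back than shut.
Start: joints at [1.594, 0.385, 0.008, 0, -1.194, -0.259], TCP at [145.982, 607.692, 404.712] pointing down, gripper open.
Joint ranges: [-3.14, 3.14], [-1.21, 2.06], [-1.07, 1.41], [-3.16, 2.05], [-2.99, -0.16], [-3.1, 3.1]. Speed limits (rad/s): [2.79, 2.79, 3.14, 3.14, 3.14, 3.14].

## Interface

Orientations are given as a unit quaternion [x, y, z, w].
In Python, from bench import arm gives the robot as it stands. The module is installed in compiled form; this text tells all that it offers.
- The arm moves only by the tool play_rows, never from a script. Its argument "moves" is a list of rows, each a list of 3 entries, a list of its own where there are three numbers: the shift along the world's x, y, z in units of 30 cm (1.0 is 30 cm), then the turn about the world's z in units of 30 degrees (1.0 is 30 degrees), then the gripper's target within -1 to 1 (shut at 1, half-way at 0, fully open at -1). In form: [[[x, y, z], turn, jaw], ...]. A call has 1 to 12 rows; each row is the pose to reach, as a shift and turn from the pose measured when the call began; what a row does not reach only later rows make up. A row lasts 1/8 s, in which the tool goes at most 62.5 mm and 10.7 degrees, less where a joint would pass 70% of its speed; a pose out of reach is approached as far as the arm can. A call with a number of a shift or a turn outside -1 to 1 is refused whole. A call with a gripper value outside its range is refused whole. The fingers move at their own pace and stop on an object; the grip force is fixed at half the most. Time passes only in rows, so rows that repeat a pose let the fingers close. It gives the time, the measured TCP pose, the force and the opening at its end, in the units of the state.
- arm.read_state(): the state, without advancing time (a new reading comes with each control period).
- arm.get_image(name): name is "scene" or "top" or "wrist"; returns a dict with "pixels" (384x512x3 uint8, red, green, blue), "vfov" (degrees; the focal length in pixels is half the picture's height over the tangent of half this angle, whatever the lens; pixels are square), "cx", "cy" (the principal point, pixels), "xyz" and "rotation" of the camera in the world. Camera axes: x right, y up, looking along -z (the intrinsics and any distortion apply to the point x, -y, -z); pixel columns grow to the right and rows downward; lengths in mm; the calibration is good to about 2 mm. A picture is of the moment at which its call begins. There is no depth.
- arm.job_done(): hands the job in, once; it reports no verdict.
Trained networks look in a picture, given as the dict that the camera call returned (one of the last four; its "shot" number tells which), for a name from the list of things; names that differ only in an ending like _2 or _b are one class to them, and where a whole thing is asked for, a point or a joint stands for the part that bears it (a point fixed in the world has none). Each returns a list of dicts, best first, with "conf" (0 to 1); they miss things now and then, are a little off and sometimes report something else, mostly with a low value. They report only what shows in the picture. A call takes as long as a camera call. They do not tell look-alikes from the thing itself.
- arm.look_for(name, picture): "centre" ([x, y, z] in mm, in world coordinates, good to about 4 mm: the middle of the surface that is visible of it).
The state is a dict: "clock": time; "joints": joint angles; "joint_vel": joint speeds; "joint_efforts": joint torques, N m; "position": TCP position; "ee_rot": TCP orientation; "contact_force": force on the tool from outside, world axes, zero at the start; "wrist_torque": the same for the moment, N m; "gripper_width": finger opening in mm.
Only numpy, scipy, OpenCV 4.12 (cv2) and the standard library are available. Lean on these libraries where they do the work, as an engineer would, in place of code of your own. Each camera call takes 0.05 s, during which the arm holds its last target.

## Task

The castor wheel in the assembly fixture is held down by a sprung catch. Push the square wooden prop, tapered foot down, through the catch's window all the way to the base so that it wedges the catch open, and let go of it; then lift the wheel out by its axle and set it down flat in the blue tray without dropping it. Leave the prop standing in the fixture.

Things in the scene. Friction and masses are not known exactly. Their poses are not given: they have to be found in the camera images.
- prop: Pale wooden post 40 x 40 x 110 mm tall, standing; its lowest 12 mm taper to a 22 x 22 mm foot. 100 g. Origin at the centre of the foot's underside; z up, x and y square to its sides. Push it down upright, sides square to the fixture, centre at its x = 37, y = 0 mm, foot to the plate (top at z = 122); released, the spring pushes it against the stop (x = 27) and holds it. Ignore other loose things.
- wheel: Castor wheel lying flat in the fixture's nest, a ring 10 mm high with 2 mm play, at fixture x = -65, y = 0 mm, underside at z = 12: black tyre 76 mm across, 30 mm thick; a steel axle stub, 20 mm across, stands up from its middle (30 to 75 mm above the origin). 0.2 to 0.4 kg. Origin at the centre of its underside, z up the axle.
- fixture: Steel plate 230 (x) x 120 (y) x 12 mm, fixed, origin centred below. In mm: fixed stop x -7 to 7, top z 58. Aluminium catch, a yoke with a window 64 wide in y, lip 12 over the wheel (z 44 to 52); slides to +x up to 42 on a 3 to 7 N spring. Gap: x 7 to 29 low down, widened by the catch's ramp to x 60 at the top (z 77). Prop needs 5 to 20 N down; it moves the catch 18, clearing the wheel by 6.
- tray: Blue plastic tray, open at the top, fixed on the bench: 220 (x) x 180 (y) x 40 mm high outside, walls and floor 4 mm thick. Origin at the centre of its underside, z up.
Things that resemble listed ones, but are neither listed nor needed, are in the scene too. Leave any green look-alike of the wheel alone. Leave any purple look-alike of the prop alone.

How it is judged (in metres and radians):
On the way, in this order (a step that is already met when the one before it is completed fails the run):
1. the prop stands fully home between stop and catch, released, with the wheel still in its nest (x of prop in the frame of fixture between 0.017 and 0.037 m and y of prop in the frame of fixture between -0.016 and 0.016 m and z of prop in the frame of fixture below 0.02 m and angle between prop's own z axis and vertical below 0.15 rad and contact force between the fingers and prop below 0.1 N and z of wheel in the frame of fixture below 0.025 m), for 0.3 s.
2. the wheel is lifted clear of the fixture's nest while the prop holds the catch open (x of prop in the frame of fixture between 0.017 and 0.037 m and y of prop in the frame of fixture between -0.016 and 0.016 m and z of prop in the frame of fixture below 0.02 m and angle between prop's own z axis and vertical below 0.15 rad and z of wheel in the frame of fixture above 0.045 m), for 0.1 s.
At the end, for the whole second after the job is handed in: The prop stands upright (within 8 degrees) between stop and catch with its foot within 8 mm of the base plate, within 10 mm lengthwise and 16 mm across of the middle of its place, and the wheel lies flat (within 7 degrees) and at rest on the tray's floor, inside its walls; both are released (x of prop in the frame of fixture between 0.017 and 0.037 m and y of prop in the frame of fixture between -0.016 and 0.016 m and z of prop in the frame of fixture below 0.02 m and angle between prop's own z axis and vertical below 0.15 rad and contact force between the fingers and prop below 0.1 N and contact force between the fingers and wheel below 0.1 N and x of wheel in the frame of tray between -0.075 and 0.075 m and y of wheel in the frame of tray between -0.055 and 0.055 m and z of wheel in the frame of tray below 0.012 m and angle between wheel's own z axis and vertical below 0.12 rad and linear speed of each of wheel, prop below 0.02 m/s); the robot touches nothing.
It fails at once if the wheel is forced up out of its nest before the prop holds the catch open (z of wheel in the frame of fixture above 0.025 m and not (x of prop in the frame of fixture between 0.017 and 0.037 m and y of prop in the frame of fixture between -0.016 and 0.016 m and z of prop in the frame of fixture below 0.02 m and angle between prop's own z axis and vertical below 0.15 rad)).
It fails at once if the wheel is dropped (falls free more than about 25 mm) (contact force between the fingers and wheel below 0.1 N and linear speed of wheel above 0.7 m/s).
It also fails if it takes over 58 s, if anything falls off the work surface, if the arm or the gripper's body presses on something with over 40 N, if the wrist force passes 120 N, or if a joint passes its speed limit or range.

## Working session

There is one attempt and no reset: what is moved stays moved. The work goes in short steps, Python scripts to look and compute and a tool call to move; the robot and the scene stay as the last step left them, time stands still between calls to the robot, and variables do not carry over. Pictures are saved under pics/ and viewed, and the job is handed in when it is done.

Besides the shell and the picture viewer there is one more tool, called after "Call:" as a command line: name --argument value ..., lists and objects as JSON in quotes. play_rows: Moves the arm, as the interface text tells. Shifts and turns lie within -1 to 1; 1 stands for 30 cm of shift or 30 degrees of turn. Its arguments: {"type":"object","properties":{"moves":{"type":"array"}},"required":["moves"]}

```bash
mkdir -p pics; cat > h.py <<'E'
import numpy as np, cv2
from bench import arm
def shot(n,fn):
    p=arm.get_image(n); cv2.imwrite('pics/'+fn+'.png',cv2.cvtColor(p['pixels'],cv2.COLOR_RGB2BGR)); return p
E
python3 - <<'E'
from h import *
s=arm.read_state(); print({k:np.round(v,3) for k,v in s.items()})
for n in ('top','scene','wrist'):
    p=shot(n,n+'0'); print(n,[k for k in p],p['vfov'],p['cx'],p['cy'],np.round(p['xyz'],1),np.round(p['rotation'],4).tolist(), {k:p[k] for k in p if k not in('pixels','xyz','rotation')})
    for t in ('prop','wheel','fixture','tray'):
        for d in arm.look_for(t,p): print(t,np.round(d['centre'],1),round(d['conf'],2))
E
```

```text
{'clock': np.float64(0.0), 'joints': array([ 1.594e+00,  3.860e-01,  7.000e-03, -1.000e-03, -1.194e+00,
       -2.590e-01]), 'joint_vel': array([ 0.001,  0.001,  0.001, -0.   ,  0.   ,  0.   ]), 'joint_efforts': array([ 1.0000e-03, -3.9229e+01,  1.8840e+01,  4.1860e+00, -5.0000e-03,
        0.0000e+00]), 'position': array([145.927, 607.504, 403.614]), 'ee_rot': array([ 0.993, -0.118, -0.   ,  0.001]), 'contact_force': array([0.261, 0.534, 0.625]), 'wrist_torque': array([ 0.016, -0.008,  0.045]), 'gripper_width': np.float64(85.447)}
top ['pixels', 'vfov', 'cx', 'cy', 'xyz', 'rotation', 'shot'] 49.89570565830326 251.38620623049147 190.80258883432316 [ 398.2   15.5 1114.3] [0.0683, -0.0567, -0.698, 0.7106] {'vfov': 49.89570565830326, 'cx': 251.38620623049147, 'cy': 190.80258883432316, 'shot': 1}
prop [636.7 372.8 107.7] 0.94
prop [535.7 280.5 116.1] 0.93
prop [518.5 372.3 110.4] 0.83
wheel [604.7  12.1  48.2] 0.69
wheel [725.5 -78.2  30.1] 0.69
wheel [563.  149.2  34.6] 0.65
fixture [519.4  16.7  14.1] 0.81
tray [ 534.9 -302.4    4.3] 0.8
tray [605.5  11.8  45. ] 0.16
scene ['pixels', 'vfov', 'cx', 'cy', 'xyz', 'rotation', 'shot'] 56.92020257522113 251.85021722608877 193.1763340622306 [1277.8  375.9  703.3] [0.2336, 0.3565, 0.7688, 0.4768] {'vfov': 56.92020257522113, 'cx': 251.85021722608877, 'cy': 193.1763340622306, 'shot': 2}
prop [536.2 385.7  87.4] 0.78
prop [549.8 298.9  73.4] 0.75
prop [653.1 379.   74.7] 0.74
wheel [745.4 -78.1  31.4] 0.79
wheel [578.2 158.4  30.2] 0.77
wheel [616.8  21.1  42.8] 0.7
wheel [ 535.8 -305.     5.2] 0.46
fixture [614.6  24.3  39.7] 0.68
fixture [543.9  39.7  21. ] 0.61
tray [ 536.9 -303.8    4.7] 0.78
wrist ['pixels', 'vfov', 'cx', 'cy', 'xyz', 'rotation', 'shot'] 64.98328781500766 259.0838159875603 196.2731179729498 [213.3 591.6 373. ] [0.0848, -0.1074, 0.7783, -0.6129] {'vfov': 64.98328781500766, 'cx': 259.0838159875603, 'cy': 196.2731179729498, 'shot': 3}
```

View pics/top0.png

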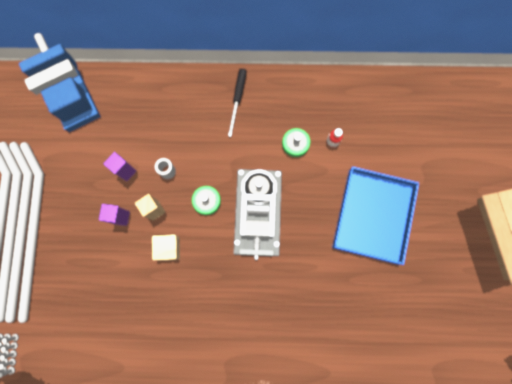

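View pics/scene0.png

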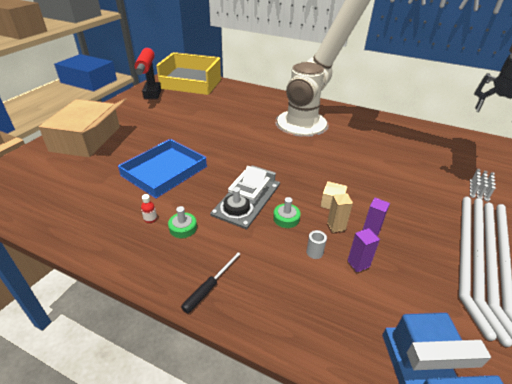

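```bash
python3 - <<'E'
import cv2
a=cv2.imread('pics/top0.png');b=cv2.imread('pics/scene0.png')
cv2.imwrite('pics/c1.png',cv2.resize(a[140:270,90:290],None,fx=4,fy=4,interpolation=cv2.INTER_CUBIC))
cv2.imwrite('pics/c2.png',cv2.resize(b[150:280,200:400],None,fx=4,fy=4,interpolation=cv2.INTER_CUBIC))
E
```

```text
(no output)
```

View pics/c1.png

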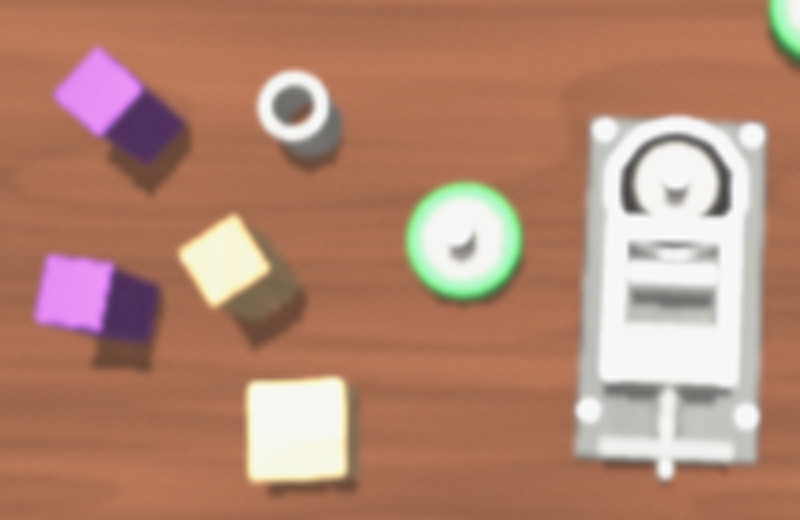

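View pics/c2.png

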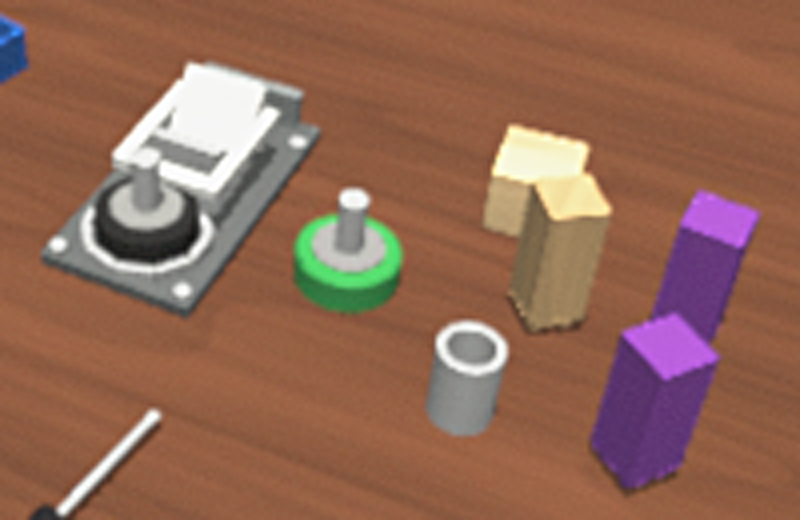

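View pics/wrist0.png

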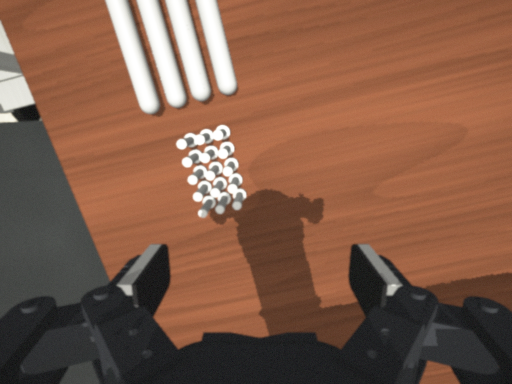

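```bash
cat >> h.py <<'E'
from scipy.spatial.transform import Rotation as R
def bp(p,u,v,z):
    f=192/np.tan(np.radians(p['vfov']/2)); d=np.array([(u-p['cx'])/f,-(v-p['cy'])/f,-1])
    q=np.array(p['rotation']); d=R.from_quat(q).apply(d) if q.size==4 else q@d
    c=np.array(p['xyz']); return c+d*(z-c[2])/d[2]
def proj(p,X):
    f=192/np.tan(np.radians(p['vfov']/2)); q=R.from_quat(p['rotation']).inv().apply(np.array(X)-p['xyz'])
    return np.array([p['cx']+f*q[0]/-q[2], p['cy']-f*q[1]/-q[2]])
def crop(fn,x,y): return (x+.5)/4-.5
E
python3 - <<'E'
from h import *
p=arm.get_image('top')
def C(L,x0,y0,z): return np.array([bp(p,x0+(x+.5)/4-.5,y0+(y+.5)/4-.5,z) for x,y in L])
def rep(n,P):
    c=P.mean(0); e=np.roll(P,-1,0)-P; print(n,c.round(1),'len',np.linalg.norm(e,axis=1).round(1),'ang',np.degrees(np.arctan2(e[:,1],e[:,0])).round(1))
rep('prop',C([(233,213),(270,262),(217,307),(178,254)],90,140,110))
rep('fix',C([(592,118),(768,124),(758,463),(575,458)],90,140,12))
rep('block',C([(247,380),(344,377),(348,478),(250,483)],90,140,50))
print('axle top',C([(676,185)],90,140,87))
rep('tray',np.array([bp(p,u,v,40) for u,v in[(351,168),(418,182),(403,264),(334,247)]]))
E
```

```text
prop [539.4 293.7 110. ] len [39.1 42.  41.8 41.7] ang [-140.6  132.5   39.1  -51. ]
fix [538.8  16.8  12. ] len [120.5 229.2 120.8 230.5] ang [-91.1 178.7  89.5  -1.4]
block [438.4 256.4  50. ] len [62.7 64.4 62.7 65.7] ang [ -87.2 -174.8   94.     5.2]
axle top [[594.72725396  16.0965796   87.        ]]
tray [ 532.8 -292.1   40. ] len [178.8 219.6 179.2 215. ] ang [-101.3  167.1   77.2  -13. ]
```

Call:
play_rows --moves '[[[1,-0.75,0],-1,-1],[[1,-0.75,0],-1,-1],[[1,-0.75,0],-1,-1],[[1,-0.75,0],-1,-1],[[1,-0.75,0],-1,-1],[[1,-0.75,0],-1,-1],[[1,-0.75,0],-1,-1],[[1,-0.75,0],-1,-1],[[1,-0.75,0],-1,-1]]'

```text
clock: 1.92
position: [445.2, 383.4, 404.8]
ee_rot: [0.929, -0.37, -0.0, -0.0]
contact_force: [-0.3, -0.7, 0.5]
gripper_width: 85.4
```

```bash
cat >> h.py <<'E'
def st():
    s=arm.read_state(); q=R.from_quat(s['ee_rot']); y=q.apply([0,1,0]); z=q.apply([0,0,1])
    print('t',round(float(s['clock']),2),'pos',s['position'].round(1),'jawang',round(np.degrees(np.arctan2(y[1],y[0])),2),'z',z.round(3),'F',s['contact_force'].round(1),'w',round(float(s['gripper_width']),1),'j',s['joints'].round(2)); return s
E
python3 - <<'E'
from h import *
st(); p=shot('wrist','w1')
for t in ('prop',):
    for d in arm.look_for(t,p): print(t,np.round(d['centre'],1),round(d['conf'],2))
E
```

```text
t 1.93 pos [445.2 383.4 404.8] jawang -133.41 z [ 0.  0. -1.] F [-0.3 -0.7  0.5] w 85.4 j [ 0.99  0.32 -0.09 -0.   -1.16 -0.17]
prop [532.9 296.9 109.9] 0.95
prop [517.3 379.9 110. ] 0.68
prop [625.1 377.5  96.5] 0.56
```

View pics/w1.png

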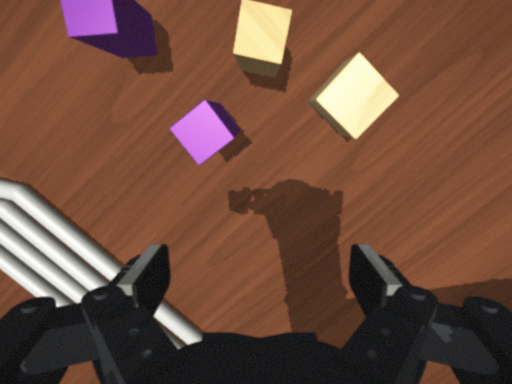

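Call:
play_rows --moves '[[[0.16,-0.15,0],-0.2,-1],[[0.16,-0.15,0],-0.2,-1],[[0.16,-0.15,0],-0.2,-1],[[0.16,-0.15,0],-0.2,-1]]'

```text
clock: 2.52
position: [492.3, 339.4, 404.9]
ee_rot: [0.909, -0.417, -0.0, -0.0]
contact_force: [0.6, 0.0, -0.3]
gripper_width: 85.8
```

```bash
python3 - <<'E'
from h import *
st(); p=shot('wrist','w2')
for t in ('prop',):
    for d in arm.look_for(t,p): print(t,np.round(d['centre'],1),round(d['conf'],2),proj(p,d['centre']).round(0))
g=cv2.cvtColor(p['pixels'],cv2.COLOR_RGB2HSV); 
# bright pale wood top
m=((g[...,2]>200)&(g[...,1]>40)&(g[...,1]<150)&(g[...,0]<35)).astype('uint8')
n,l,s,c=cv2.connectedComponentsWithStats(m)
for i in range(1,n):
    if s[i,4]>400:
        cs,_=cv2.findContours((l==i).astype('uint8'),cv2.RETR_EXTERNAL,cv2.CHAIN_APPROX_NONE)
        b=cv2.minAreaRect(cs[0]); B=cv2.boxPoints(b); print(s[i],B.round(1).tolist())
        P=np.array([bp(p,u,v,110) for u,v in B]); e=np.roll(P,-1,0)-P
        print(P.mean(0).round(1),np.linalg.norm(e,axis=1).round(1),np.degrees(np.arctan2(e[:,1],e[:,0])).round(1))
E
```

```text
t 2.52 pos [492.3 339.4 404.9] jawang -139.29 z [ 0.  0. -1.] F [ 0.6  0.  -0.3] w 85.8 j [ 0.87  0.34 -0.06 -0.   -1.17 -0.16]
prop [536.8 289.1 107.9] 0.95 [259. 114.]
prop [516.3 376.1 109.1] 0.63 [214. 203.]
prop [630.  371.7 108.4] 0.62 [112. 116.]
[ 229   89   52   54 2344] [[227.3000030517578, 137.5], [232.1999969482422, 88.5], [280.5, 93.30000305175781], [275.6000061035156, 142.39999389648438]]
[538.5 293.1 110. ] [40.1 40.  40.3 41.7] [ -56.7 -144.7  125.7   35. ]
[ 312  111   79   78 1042] [[310.0, 156.60000610351562], [347.70001220703125, 109.4000015258789], [391.5, 144.39999389648438], [353.70001220703125, 191.60000610351562]]
[455.4 260.8 110. ] [49.6 49.6 51.3 51.8] [ -86.3 -175.2   96.1    3. ]
```

View pics/w2.png

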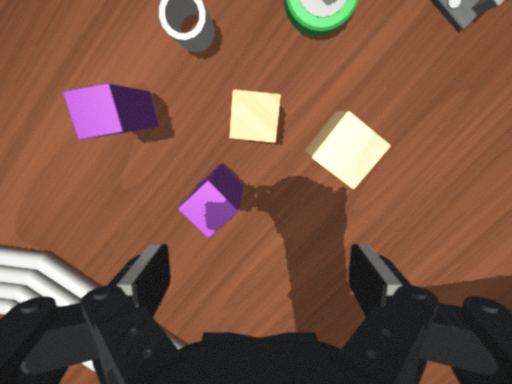

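Call:
play_rows --moves '[[[0.154,-0.154,0],-0.18,-1],[[0.154,-0.154,0],-0.18,-1],[[0.154,-0.154,-0.1],-0.18,-1],[[0.154,-0.154,-0.25],-0.18,-1],[[0.154,-0.154,-0.35],-0.18,-1],[[0.154,-0.154,-0.35],-0.18,-1]]'

```text
clock: 3.38
position: [537.5, 293.5, 297.5]
ee_rot: [0.889, -0.459, -0.001, 0.003]
contact_force: [-0.2, -0.3, -0.5]
gripper_width: 85.6
```

```bash
python3 - <<'E'
from h import *
st(); p=shot('wrist','w3')
E
```

```text
t 3.38 pos [537.5 293.5 297.5] jawang -144.62 z [-0.004 -0.003 -1.   ] F [-0.2 -0.3 -0.5] w 85.6 j [ 0.76  0.46 -0.17 -0.   -0.95 -0.15]
```

View pics/w3.png

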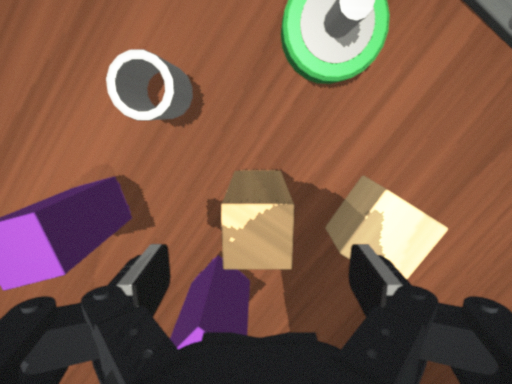

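Call:
play_rows --moves '[[[0.002,0,-0.1],0,-1],[[0.002,0,-0.175],0,-1],[[0.002,0,-0.175],0,-1],[[0.002,0,-0.175],0,0.4],[[0.002,0,-0.175],0,0.4],[[0.002,0,-0.175],0,0.4],[[0.002,0,-0.175],0,0.4],[[0.002,0,-0.175],0,0.4]]'

```text
clock: 4.42
position: [539.0, 294.0, 248.8]
ee_rot: [0.889, -0.458, 0.0, -0.0]
contact_force: [-1.6, -0.7, 6.2]
gripper_width: 39.2
```

```bash
python3 - <<'E'
from h import *
st(); p=shot('wrist','w4')
E
```

```text
t 4.42 pos [539.  294.  248.8] jawang -144.57 z [ 0.001 -0.    -1.   ] F [-1.6 -0.7  6.2] w 39.2 j [ 0.76  0.51 -0.21  0.   -0.84 -0.15]
```

View pics/w4.png

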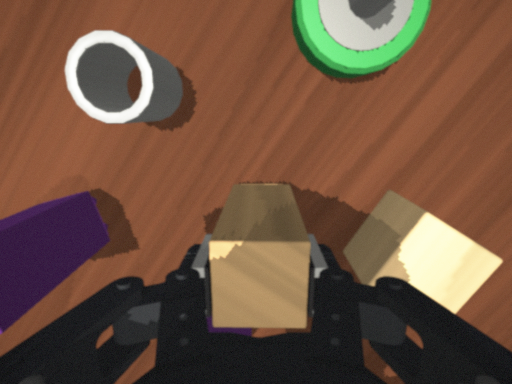

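Call:
play_rows --moves '[[[0,0,0.15],0,0.6],[[0,0,0.35],0,0.6],[[0,0,0.5],0,0.6],[[0,-0.15,0.5],-0.3,0.6],[[-0.05,-0.35,0.5],-0.6,0.6],[[-0.05,-0.55,0.5],-1,0.6],[[-0.05,-0.65,0.5],-1,0.6],[[-0.05,-0.65,0.5],-1,0.6],[[-0.05,-0.65,0.5],-1,0.6]]'

```text
clock: 5.6
position: [524.1, 99.3, 398.7]
ee_rot: [0.74, -0.673, 0.0, -0.0]
contact_force: [-0.5, 0.6, -1.2]
gripper_width: 39.5
```

Call:
play_rows --moves '[[[0,0,0],-0.22,0.6],[[0,0,0],-0.22,0.6],[[0,0,0],-0.22,0.6]]'

```text
clock: 5.98
position: [524.2, 100.2, 398.6]
ee_rot: [-0.701, 0.713, -0.0, 0.0]
contact_force: [-0.0, -0.2, -1.0]
gripper_width: 39.2
```

```bash
python3 - <<'E'
from h import *
st(); p=shot('wrist','w5'); print(p['xyz'],p['rotation'])
p=shot('scene','s5')
E
```

```text
t 5.97 pos [524.2 100.2 398.6] jawang 178.99 z [ 0.001 -0.    -1.   ] F [-0.  -0.2 -1. ] w 39.2 j [ 0.49  0.23 -0.23  0.   -1.11 -0.51]
[523.70519296  31.60798547 366.87011223] [-0.00117381 -0.13619582  0.99063897  0.00915144]
```

View pics/w5.png

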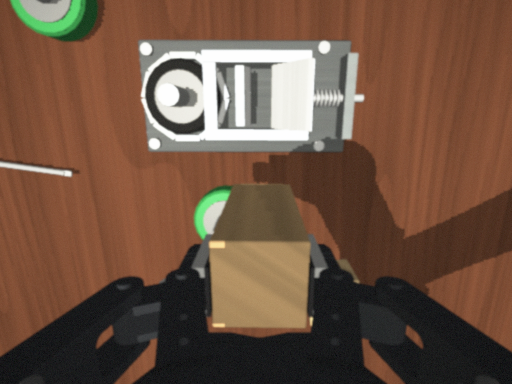

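View pics/s5.png

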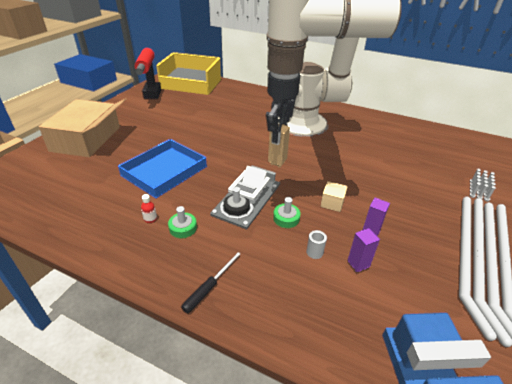

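```bash
python3 - <<'E'
import cv2
a=cv2.imread('pics/w5.png')
cv2.imwrite('pics/c5.png',cv2.resize(a[25:170,125:375],None,fx=3.2,fy=3.2,interpolation=cv2.INTER_CUBIC))
E
```

```text
(no output)
```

View pics/c5.png

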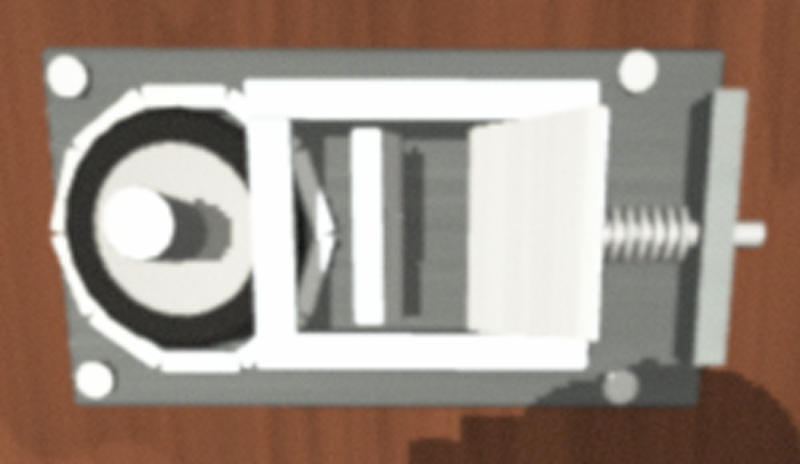

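```bash
python3 - <<'E'
from h import *
p={'vfov':64.98328781500766,'cx':259.0838159875603,'cy':196.2731179729498,'xyz':np.array([523.70519296,31.60798547,366.87011223]),'rotation':np.array([-0.00117381,-0.13619582,0.99063897,0.00915144])}
C=lambda L,z:np.array([bp(p,125+(x+.5)/3.2-.5,25+(y+.5)/3.2-.5,z) for x,y in L])
P=C([(43,50),(723,52),(697,404),(75,404)],12); e=np.roll(P,-1,0)-P
print(P.round(1).tolist(),P.mean(0),np.linalg.norm(e,axis=1),np.degrees(np.arctan2(e[:,1],e[:,0])))
S=C([(351,128),(382,128),(385,325),(355,325)],58); print(S.round(1).tolist(),S.mean(0))
print(C([(138,223)],87))
E
```

```text
[[651.4, -44.3, 12.0], [424.6, -39.5, 12.0], [426.7, 77.6, 12.0], [654.6, 73.4, 12.0]] [539.32060997  16.81254965  12.        ] [226.92019118 117.09447339 227.99671334 117.69180216] [178.7918444   88.9724554   -1.05843308 -91.55216685]
[[546.3, -11.8, 58.0], [537.1, -11.7, 58.0], [538.0, 45.2, 58.0], [547.4, 45.1, 58.0]] [542.20371628  16.69955433  58.        ]
[[603.77393152  15.34223567  87.        ]]
```

Call:
play_rows --moves '[[[-0.04,-0.14,0],0,0.6],[[-0.074,-0.275,0],0,0.6],[[-0.074,-0.275,-0.1],0,0.6],[[-0.074,-0.275,-0.2],0,0.6],[[-0.074,-0.275,-0.2],0,0.6],[[-0.074,-0.275,-0.2],0,0.6]]'

```text
clock: 6.82
position: [502.6, 17.6, 339.8]
ee_rot: [-0.701, 0.713, -0.001, 0.001]
contact_force: [1.3, 0.3, -0.6]
gripper_width: 39.1
```

```bash
python3 - <<'E'
from h import *
st(); p=shot('wrist','w6'); q=shot('scene','s6'); r=shot('top','t6')
a=cv2.imread('pics/s6.png'); b=cv2.imread('pics/t6.png')
cv2.imwrite('pics/c6.png',np.hstack([cv2.resize(a[100:240,200:320],None,fx=3.3,fy=3.3),cv2.resize(b[150:290,200:320],None,fx=3.3,fy=3.3)]))
E
```

```text
t 6.83 pos [502.6  17.6 339.8] jawang 178.99 z [ 0.003 -0.    -1.   ] F [ 1.3  0.3 -0.6] w 39.1 j [ 0.36  0.24 -0.38  0.   -0.95 -0.38]
```

View pics/w6.png

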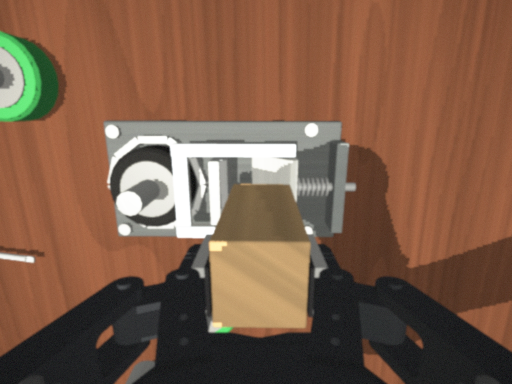

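View pics/c6.png

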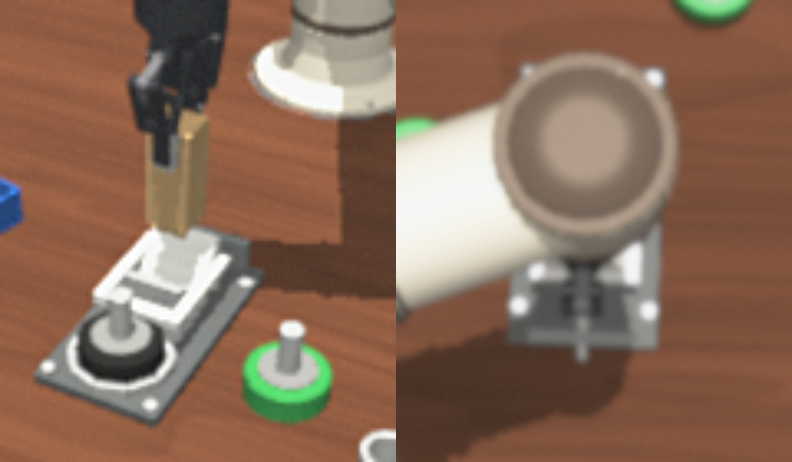

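Call:
play_rows --moves '[[[0,0,-0.05],0,0.6],[[0,0,-0.1],0,0.6],[[0,0,-0.13],0,0.6],[[0,0,-0.13],0,0.6]]'

```text
clock: 7.48
position: [504.0, 18.1, 301.2]
ee_rot: [-0.701, 0.713, -0.003, 0.004]
contact_force: [4.3, 1.0, -0.1]
gripper_width: 39.1
```

```bash
python3 - <<'E'
from h import *
st(); q=shot('scene','s7'); 
a=cv2.imread('pics/s7.png')
cv2.imwrite('pics/c7.png',cv2.resize(a[100:240,200:320],None,fx=4,fy=4))
E
```

```text
t 7.47 pos [504.   18.1 301.2] jawang 179.01 z [ 0.009  0.001 -1.   ] F [ 4.3  1.  -0.1] w 39.1 j [ 0.36  0.29 -0.43  0.   -0.84 -0.38]
```

View pics/c7.png

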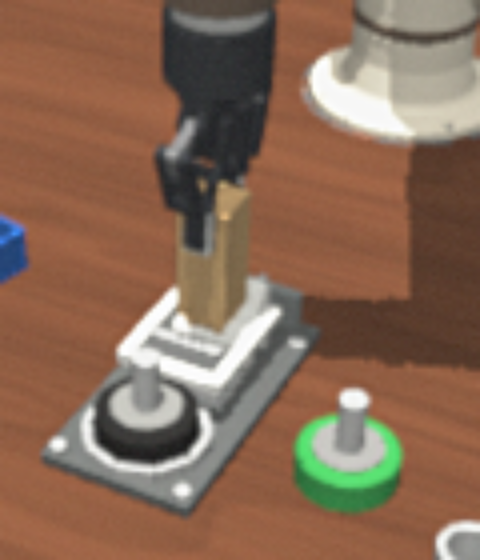

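Call:
play_rows --moves '[[[-0.004,0,-0.04],0,0.6],[[-0.004,0,-0.08],0,0.6],[[-0.004,0,-0.115],0,0.6],[[-0.004,0,-0.13],0,0.6],[[-0.004,0,-0.13],0,0.6]]'

```text
clock: 8.15
position: [504.3, 18.6, 262.9]
ee_rot: [-0.701, 0.713, -0.004, 0.006]
contact_force: [6.1, 0.9, 0.6]
gripper_width: 39.5
```

```bash
python3 - <<'E'
from h import *
st(); q=shot('scene','s8'); 
a=cv2.imread('pics/s8.png')
cv2.imwrite('pics/c8.png',cv2.resize(a[100:240,200:320],None,fx=4,fy=4))
E
```

```text
t 8.15 pos [504.3  18.6 262.9] jawang 179.04 z [ 0.015  0.003 -1.   ] F [6.1 0.9 0.6] w 39.5 j [ 0.36  0.34 -0.48  0.   -0.74 -0.38]
```

View pics/c8.png

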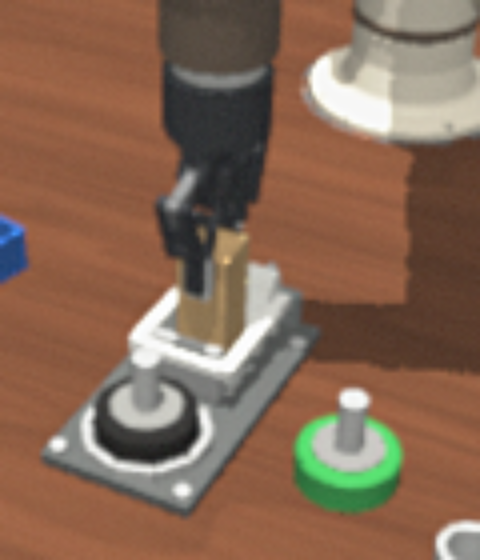

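Call:
play_rows --moves '[[[0,0,-0.01],0,0.6],[[0,0,-0.018],0,0.6],[[0,0,-0.018],0,0.6]]'

```text
clock: 8.57
position: [505.4, 19.0, 260.6]
ee_rot: [-0.702, 0.712, -0.005, 0.008]
contact_force: [-0.0, 1.3, 19.1]
gripper_width: 39.1
```

```bash
python3 - <<'E'
from h import *
st()
E
```

```text
t 8.57 pos [505.4  19.  260.6] jawang 179.12 z [ 0.019  0.003 -1.   ] F [-0.   1.3 19.1] w 39.1 j [ 0.36  0.34 -0.48  0.01 -0.73 -0.38]
```

Call:
play_rows --moves '[[[0,0,0],0,0.6],[[0,0,0],0,-0.1],[[0,0,0],0,-0.6],[[0,0,0],0,-1],[[0.01,0,0],0,-1],[[0.015,0,0],0,-1],[[0.015,0,0],0,-1]]'

```text
clock: 9.45
position: [510.0, 19.0, 260.5]
ee_rot: [-0.702, 0.712, -0.005, 0.008]
contact_force: [0.7, -0.1, -0.5]
gripper_width: 85.3
```

```bash
python3 - <<'E'
from h import *
st(); p=shot('wrist','w9');q=shot('scene','s9'); 
a=cv2.imread('pics/s9.png')
cv2.imwrite('pics/c9.png',np.hstack([cv2.resize(a[100:240,200:320],None,fx=3.5,fy=3.5),cv2.imread('pics/w9.png')[:,:].copy()[:, :360] if 0 else cv2.resize(cv2.imread('pics/w9.png'),(380,490)) ]))
E
```

```text
t 9.45 pos [510.   19.  260.5] jawang 179.12 z [ 0.019  0.003 -1.   ] F [ 0.7 -0.1 -0.5] w 85.3 j [ 0.36  0.35 -0.47  0.01 -0.74 -0.38]
```

View pics/c9.png

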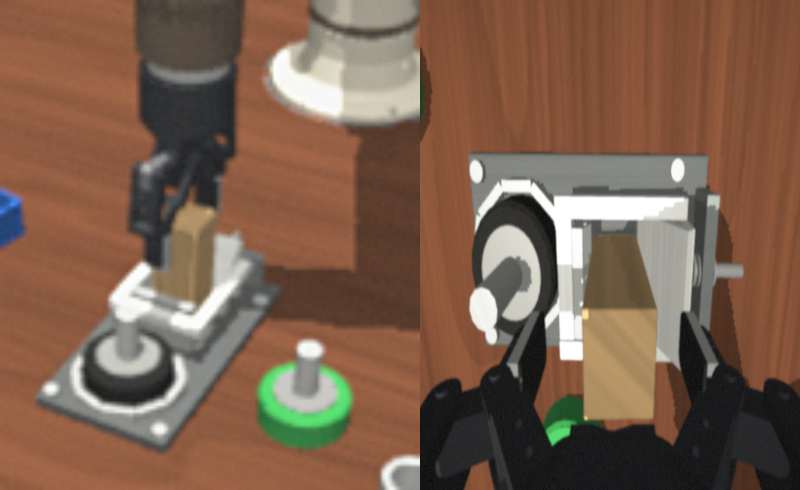

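Call:
play_rows --moves '[[[0,0,0.15],0,-1],[[0,0,0.3],0,-1],[[0,0,0.4],0,-1],[[0,0,0.4],0.3,-1],[[0.1,0,0.4],0.6,-1],[[0.2,-0.012,0.4],1,-1],[[0.3,-0.012,0.4],1,-1],[[0.3,-0.012,0.4],1,-1]]'

```text
clock: 10.55
position: [601.1, 15.4, 379.6]
ee_rot: [0.862, -0.507, 0.003, -0.009]
contact_force: [-0.4, -0.4, -0.8]
gripper_width: 85.6
```

Call:
play_rows --moves '[[[0,0,0],0.35,-1],[[0,0,0],0.7,-1],[[0,0,0],1,-1],[[0,0,0],1,-1]]'

```text
clock: 11.05
position: [600.4, 15.4, 379.7]
ee_rot: [0.964, -0.268, 0.0, -0.009]
contact_force: [-0.1, -1.0, 0.1]
gripper_width: 85.6
```

Call:
play_rows --moves '[[[0,0,0],0.35,-1],[[0,0,0],0.7,-1],[[0,0,0],1,-1],[[0,0,0],1,-1]]'

```text
clock: 11.55
position: [600.0, 15.4, 379.7]
ee_rot: [1.0, -0.011, -0.002, -0.009]
contact_force: [0.1, 1.0, 0.5]
gripper_width: 85.5
```

```bash
python3 - <<'E'
from h import *
st(); p=shot('wrist','w10');q=shot('scene','s10'); print(proj(p,[603.8,15.3,87]))
f=cv2.cvtColor(q['pixels'],cv2.COLOR_RGB2BGR)
cv2.imwrite('pics/c10.png',np.hstack([cv2.resize(f[100:240,200:320],None,fx=2.74,fy=2.74),cv2.imread('pics/w10.png')[:,:450]]))
E
```

```text
t 11.55 pos [600.   15.4 379.7] jawang -91.26 z [-0.004  0.018 -1.   ] F [0.1 1.  0.5] w 85.5 j [ 0.29  0.36 -0.08 -0.02 -1.12  1.27]
[264.87605326 186.16619197]
```

View pics/c10.png

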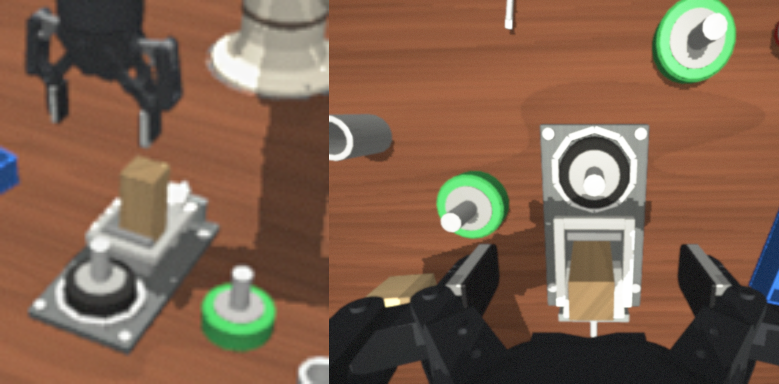

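Call:
play_rows --moves '[[[0.0147,-0.0097,-0.1],0,-1],[[0.0147,-0.0097,-0.25],0,-1],[[0.0147,-0.0097,-0.4],0,-1],[[0.0147,-0.0097,-0.48],0,-1],[[0.0147,-0.0097,-0.52],0,-1],[[0.0147,-0.0097,-0.52],0,-1]]'

```text
clock: 12.4
position: [604.6, 12.5, 223.4]
ee_rot: [1.0, -0.011, -0.002, -0.009]
contact_force: [0.9, -0.3, -0.2]
gripper_width: 85.6
```

```bash
python3 - <<'E'
from h import *
st(); p=shot('wrist','w11');q=shot('scene','s11')
f=cv2.cvtColor(q['pixels'],cv2.COLOR_RGB2BGR)
cv2.imwrite('pics/c11.png',np.hstack([cv2.resize(f[100:240,200:320],None,fx=2.74,fy=2.74),cv2.imread('pics/w11.png')[:,:450]]))
E
```

```text
t 12.4 pos [604.6  12.5 223.4] jawang -91.31 z [-0.005  0.017 -1.   ] F [ 0.9 -0.3 -0.2] w 85.6 j [ 0.28  0.53 -0.25 -0.03 -0.79  1.28]
```

View pics/c11.png

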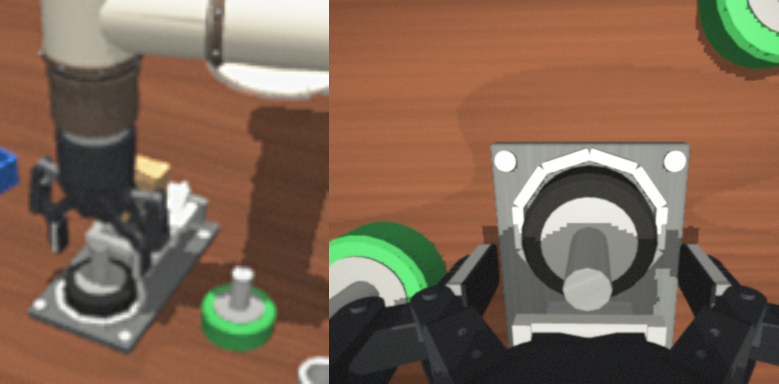

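Call:
play_rows --moves '[[[0,0,0],0,0],[[0,0,0],0,0.5],[[0,0,0],0,0.9],[[0,0,0],0,1],[[0,0,0],0,1],[[0,0,0],0,1],[[0,0,0],0,1],[[0,0,0],0,1]]'

```text
clock: 13.5
position: [605.2, 12.4, 225.6]
ee_rot: [1.0, -0.011, -0.001, -0.009]
contact_force: [-1.4, -0.8, 5.1]
gripper_width: 18.4
```

```bash
python3 - <<'E'
from h import *
st(); p=shot('wrist','w12')
E
```

```text
t 13.5 pos [605.2  12.4 225.6] jawang -91.25 z [-0.001  0.018 -1.   ] F [-1.4 -0.8  5.1] w 18.4 j [ 0.28  0.53 -0.25 -0.02 -0.79  1.28]
```

View pics/w12.png

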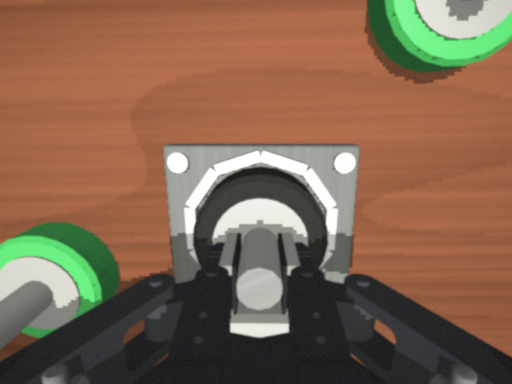

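Call:
play_rows --moves '[[[0,0,0.04],0,1],[[0,0,0.09],0,1],[[0,0,0.14],0,1],[[0,0,0.22],0,1],[[0,0,0.33],0,1],[[0,0,0.4],0,1],[[0,0,0.4],0,1]]'

```text
clock: 14.42
position: [605.5, 12.5, 348.2]
ee_rot: [1.0, -0.011, 0.002, -0.01]
contact_force: [0.1, 0.3, -3.9]
gripper_width: 18.6
```

```bash
python3 - <<'E'
from h import *
st(); p=shot('wrist','w13');q=shot('scene','s13')
f=cv2.cvtColor(q['pixels'],cv2.COLOR_RGB2BGR)
cv2.imwrite('pics/c13.png',np.hstack([cv2.resize(f[100:240,180:300],None,fx=2.74,fy=2.74),cv2.imread('pics/w13.png')[:,:450]]))
E
```

```text
t 14.43 pos [605.5  12.5 348.2] jawang -91.24 z [ 0.004  0.019 -1.   ] F [ 0.1  0.3 -3.9] w 18.6 j [ 0.28  0.4  -0.12 -0.02 -1.05  1.27]
```

View pics/c13.png

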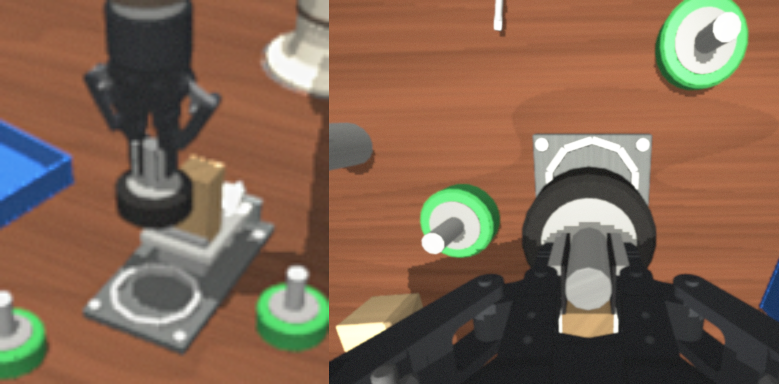

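Call:
play_rows --moves '[[[0,-0.15,0],0,1],[[0,-0.35,0],0,1],[[-0.08,-0.55,0],0,1],[[-0.16,-0.75,0],0,1],[[-0.24,-0.9,0],0,1],[[-0.24,-1,0],0,1],[[-0.24,-1,0],0,1],[[-0.24,-1,0],0,1]]'

```text
clock: 15.52
position: [532.5, -287.3, 343.7]
ee_rot: [1.0, -0.011, -0.002, -0.01]
contact_force: [-0.5, 0.1, -3.9]
gripper_width: 18.8
```

```bash
python3 - <<'E'
from h import *
st(); p=shot('wrist','w14');q=shot('top','t14'); r=shot('scene','s14')
f=cv2.cvtColor(r['pixels'],cv2.COLOR_RGB2BGR)
cv2.imwrite('pics/c14.png',np.hstack([cv2.resize(f[80:220,100:220],None,fx=2.74,fy=2.74),cv2.imread('pics/w14.png')[:,:450]]))
for t in ('tray',):
    for d in arm.look_for(t,q): print(t,np.round(d['centre'],1),round(d['conf'],2))
E
```

```text
t 15.53 pos [ 532.5 -287.3  343.7] jawang -91.3 z [-0.005  0.019 -1.   ] F [-0.5  0.1 -3.9] w 18.8 j [-0.23  0.4  -0.12 -0.02 -1.06  1.79]
tray [ 469.7 -343.9    4.7] 0.65
```

View pics/c14.png

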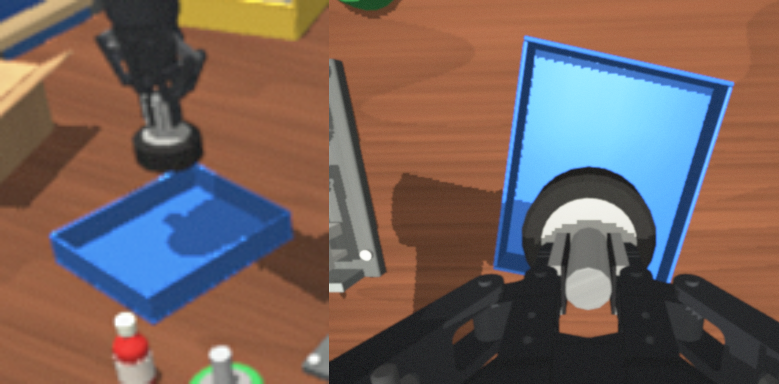

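View pics/t14.png

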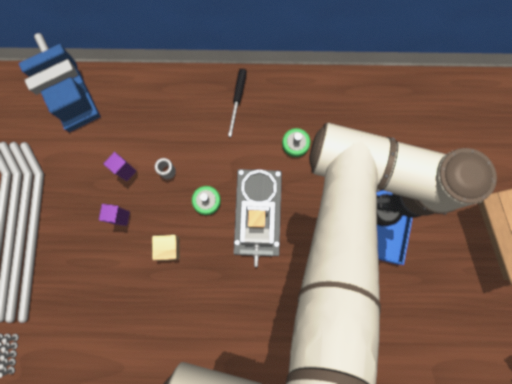

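Call:
play_rows --moves '[[[0,-0.01,-0.1],0,1],[[0,-0.01,-0.22],0,1],[[0,-0.01,-0.32],0,1],[[0,-0.01,-0.37],0,1],[[0,-0.01,-0.39],0,1],[[0,-0.01,-0.4],0,1],[[0,-0.01,-0.4],0,1]]'

```text
clock: 16.6
position: [533.3, -289.7, 225.7]
ee_rot: [1.0, -0.01, -0.001, -0.009]
contact_force: [0.3, -0.1, -3.0]
gripper_width: 18.7
```

Call:
play_rows --moves '[[[0,0,-0.01],0,1],[[0,0,-0.018],0,1],[[0,0,-0.018],0,1]]'

```text
clock: 16.98
position: [533.2, -289.7, 220.2]
ee_rot: [1.0, -0.01, -0.001, -0.009]
contact_force: [0.1, -0.0, -3.3]
gripper_width: 18.6
```

```bash
python3 - <<'E'
from h import *
st(); r=shot('scene','s15')
f=cv2.cvtColor(r['pixels'],cv2.COLOR_RGB2BGR)
cv2.imwrite('pics/c15.png',cv2.resize(f[80:220,100:220],None,fx=4,fy=4))
E
```

```text
t 16.98 pos [ 533.2 -289.7  220.2] jawang -91.18 z [-0.002  0.018 -1.   ] F [ 0.1 -0.  -3.3] w 18.6 j [-0.23  0.54 -0.24 -0.02 -0.79  1.8 ]
```

View pics/c15.png

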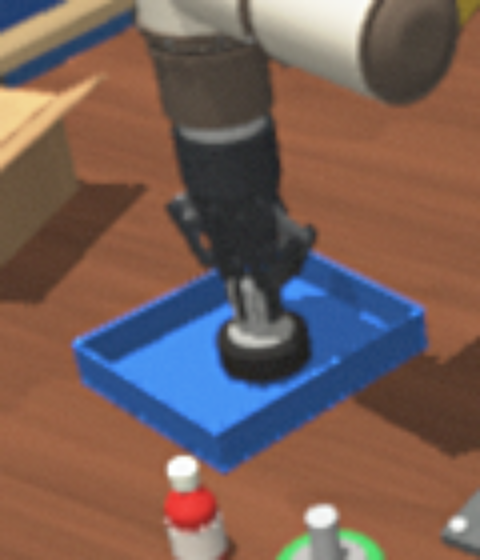

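Call:
play_rows --moves '[[[0,0,-0.008],0,1],[[0,0,-0.014],0,1],[[0,0,-0.014],0,1]]'

```text
clock: 17.4
position: [533.5, -289.6, 217.7]
ee_rot: [1.0, -0.01, -0.0, -0.009]
contact_force: [-1.6, 2.6, 5.7]
gripper_width: 18.6
```

Call:
play_rows --moves '[[[0,0,-0.004],0,1],[[0,0,-0.004],0,0.5],[[0,0,-0.004],0,0],[[0,0,0],0,-0.5],[[0,0,0],0,-1],[[0,0,0],0,-1],[[0,0,0],0,-1],[[0,0,0],0,-1]]'

```text
clock: 18.4
position: [533.5, -289.6, 217.6]
ee_rot: [1.0, -0.01, -0.0, -0.009]
contact_force: [0.1, 0.2, 0.3]
gripper_width: 85.7
```

```bash
python3 - <<'E'
from h import *
st(); shot('wrist','w16')
E
```

```text
t 18.4 pos [ 533.5 -289.6  217.6] jawang -91.14 z [-0.001  0.017 -1.   ] F [0.1 0.2 0.3] w 85.7 j [-0.23  0.54 -0.25 -0.02 -0.79  1.8 ]
```

View pics/w16.png

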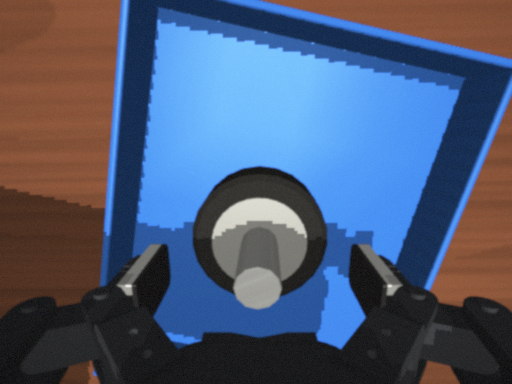

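The wheel stands free in the tray, between the open fingers. I'll raise the arm clear.

Call:
play_rows --moves '[[[0,0,0.1],0,-1],[[0,0,0.3],0,-1],[[0,0,0.5],0,-1],[[0,0,0.6],0,-1],[[0,-0.3,0.6],0,-1],[[-0.2,-0.5,0.6],0,-1],[[-0.3,-0.5,0.6],0,-1],[[-0.3,-0.5,0.6],0,-1]]'

```text
clock: 19.45
position: [440.3, -441.8, 397.6]
ee_rot: [1.0, -0.013, -0.001, -0.009]
contact_force: [0.3, 0.5, -0.3]
gripper_width: 85.6
```

```bash
python3 - <<'E'
from h import *
st(); r=shot('scene','s17'); t=shot('top','t17')
for q in (r,t):
  for n in ('wheel','prop'):
    for d in arm.look_for(n,q): print(n,np.round(d['centre'],1),round(d['conf'],2))
a,b=[cv2.cvtColor(x['pixels'],cv2.COLOR_RGB2BGR) for x in(r,t)]
cv2.imwrite('pics/c17.png',np.hstack([cv2.resize(a[110:230,110:310],None,fx=2,fy=2)[:240],cv2.resize(b[150:270,220:420],None,fx=2,fy=2)]))
for P in ([512,17.3,122],[532,37.3,122],[492,-3,122],[532,-3,122],[492,37,122]): print(proj(r,P).round(1),proj(t,P).round(1))
E
```

```text
t 19.45 pos [ 440.3 -441.8  397.6] jawang -91.44 z [-0.002  0.018 -1.   ] F [ 0.3  0.5 -0.3] w 85.6 j [-0.53  0.39  0.   -0.02 -1.19  2.08]
wheel [744.6 -80.   28.4] 0.98
wheel [581.5 157.   30.4] 0.93
wheel [ 541.  -277.4   32.7] 0.63
prop [528.3  28.1  97.1] 0.71
prop [656.9 378.2  78.7] 0.68
prop [536.5 384.3  86.6] 0.59
wheel [725.7 -79.4  25.1] 0.96
wheel [ 529.6 -279.7   35.8] 0.76
wheel [562.7 149.5  32.8] 0.74
prop [517.6 369.8 112.1] 0.69
prop [639.4 373.6 109.1] 0.61
[251.9 161.9] [257.6 216.8]
[255.2 167.4] [249.5 208.4]
[248.7 156.7] [265.9 225.2]
[242.5 163.6] [266.1 208.7]
[261.  160.2] [249.3 224.9]
```

View pics/c17.png

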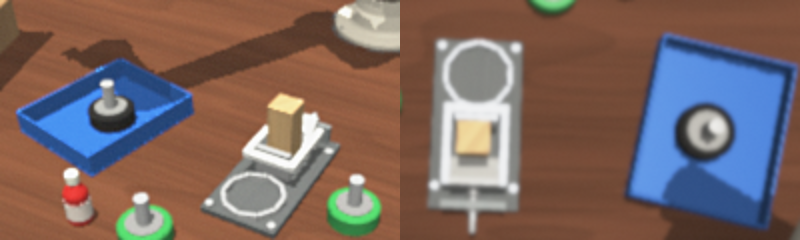

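```bash
python3 - <<'E'
from h import *
print(arm.job_done()); st()
E
```

```text
the job is handed in; nothing more can be done
None
the job is handed in; nothing more can be done
```

I pushed the prop through the catch window to the plate and let go of it. Then I lifted the wheel out by its axle, set it down in the blue tray without a drop, and handed the job in at about 19.5 s. No verdict was reported.

**Prop:** On the way in it met the plate at 19 N, with the tool at the height expected for fully home. In the last pictures it stands upright between stop and catch with the catch held open. Its top showed about 1 to 2 px from the predicted spot, roughly 4 mm and inside the 10 mm allowance. I did not measure its foot directly.

**Wheel:** In the pictures it lies upright near the middle of the tray, free of the fingers. The network placed it at about (530 to 541, -279) mm, against a tray centre of about (533, -292) mm.

**Robot:** The gripper was open and the arm had been moved well clear, with tool force readings near zero.

**Disagreements:**
- The first coarse estimate of the prop's yaw was 40°. The closer wrist picture gave 35°, which I used, and the grip was good.
- In the last top picture the network did not report the prop in the fixture, though it did in the scene picture (confidence 0.71) and the prop is plainly visible in both.

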